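# Close a board test jig and hold it pressed

## Task

Get the board test jig ready to measure: first slide its bolt fully home into the keeper. Then set the pressure cover down between the jig's side fences at the end nearest the bolt, slide it along away from the bolt until it drops onto the hidden locating pin, and press it down almost as far as the sprung circuit board will go. Finish while still holding the cover pressed down, and leave the heat sink, capacitor and meter on the bench where they are.

Things in the scene. Friction and masses are not known exactly. Their poses are not given: they have to be found in the camera images.
- jig: Board test jig fixed to the bench: aluminium base 212 x 165 x 12 mm, two side fences, a sprung green circuit board between them. Origin on the bench midway between the fences; x along the fences, away from the bolt; y across, z up. Base: x -122 to 90 mm. Fences: x -88 to 85 mm, inner faces at y = +-47.5 mm up to 38 mm height, then flared to a 106 mm mouth at 46 mm height.
- bolt (a joint): Travel of the jig's bolt in m: 0 drawn back, 0.040 fully home in the keeper; it grows along the jig's +y. Starts between 0 and 0.012, stays where it is left; about 2 N of friction.
- bolt_knob (a point): Middle of the bolt's upright round steel knob (14 mm diameter), 54 mm above the bench; the knob spans 36 to 66 mm height. The bolt lies across the end of the base, at jig x = -106 mm; the knob is at jig y = -28 mm + the bolt's travel. Staples and keeper around the rod are 33 mm high. Axes as the jig's.
- slot (a point): Middle of the slot in the circuit board, at jig (5, 0, 24) mm, level with the board's top when up; axes as the jig's. A steel locating pin, 12 mm diameter with tapered end, stands in the slot to 30 mm above the bench (6 mm above the board), on the centre line y = 0. Its jig x differs each run, -5 to +15 mm, and is not given: see it in the slot before the cover goes on, or find it by feel.
- lane_start (a point): Point on the jig, at jig (-25, 0, 30) mm: with the centre of the cover's underside here and level, the cover lies on the pin's top wherever the pin stands, its socket still short of the pin. Let go there, the cover's end near the bolt sinks 6 mm on to the board; it can then be slid along the jig's +x. Axes as the jig's.
- nest (a joint): How far the sprung circuit board is pressed down, in m: 0 up, 0.006 hard against its stop. Its springs push back with about 5 N when up and 14 N when fully down; the cover's own weight (about 3 N) does not move it.
- cover_grip (a point): Grip point in the handle of the loose pressure cover, 42 mm above the middle of its underside. Grey plate 120 (its x) x 90 (y) x 20 mm, 0.32 kg; aluminium bar handle on top, 16 (x) x 60 (y) mm, 20 to 56 mm above the underside. Blind socket 18 x 18 x 16 mm deep under its middle. Starts flat on the bench; a half turn makes no difference. On the pin this point is 66 mm above the bench, fully pressed 60 mm.
- heatsink: Bystander: black finned heat sink, 60 x 80 x 35 mm, loose on the bench beyond the work. Origin: centre of its underside.
- capacitor: Bystander: upright blue capacitor can, 25 mm diameter, 45 mm tall, loose on the bench. Origin: centre of its underside.
- meter: Bystander: grey handheld meter lying on its back, 70 x 130 x 32 mm, loose on the bench. Origin: centre of its underside.
There are look-alikes about, which are no part of the job. Leave any brown or orange look-alike of the part that bears cover_grip alone.

How it is judged:
By the outcome, as a careful person would: the job done as asked, in the order asked, and still so for the second after the job is handed in, while the arm keeps its last pose, push and grip.
It also fails if it takes over 56 s, if anything falls off the work surface, if the arm or the gripper's body presses on something with over 40 N, if the wrist force passes 120 N, or if a joint passes its speed limit or range.

## Robot

A 7-joint arm with a two-finger parallel gripper is mounted at the origin on the work surface. World frame = base frame: x ahead of the robot, y to its left, z up, the work surface at z = 0. Lengths are in m, angles in rad, forces in N, time in s.
With the tool pointing down it reaches from about 0.4 to 0.85 m from the base axis. Payload 10.4 kg.
Tool frame: the origin (TCP) lies midway between the tips of the shut fingers; the grasp point (between the pads) lies r.grip_depth behind it (r.grip_depth is the distance from the TCP to the grasp point, in m); z points along the fingers, y is the line along which they close (so a half turn about z gives the same grasp; the last joint's range is limited). The gripper opens to 87 mm and grips with 3 to 60 N. Pads are 19 mm wide; open, the fingers measure 117 mm over their backs; the gripper's body (75 mm by 190 mm) begins 51 mm behind the grasp point.
Start: joints at [-1.126, 0.332, -0.065, 1.46, 0.022, 1.35, -0.088], TCP at [0.282, 0.558, 0.223] pointing down, gripper open.
Joint ranges: [-2.6, 2.6], [-0.5, 2.12], [-1.47, 1.34], [0.16, 2.42], [-1.27, 4.41], [0.06, 2.06], [-2.6, 2.6]. Speed limits (rad/s): [2.22, 2.22, 2.79, 2.79, 3.14, 3.14, 3.14].

## Interface

Orientations are given as [roll, pitch, yaw] about the fixed x, y, z axes, in that order (R = Rz(yaw) Ry(pitch) Rx(roll)).
In Python, from plant import readout, eyes, ticket, r gives the robot as it stands.
- The arm moves only by the tool apply_moves, never from a script. Its argument "moves" is a list of rows, each an object of numbers: "x", "y", "z": the shift along the tool's x, y, z in m; "ax", "ay", "az": the turn, a rotation vector about the tool's x, y, z in degrees; "jaw": the opening, from 0 (shut) to 1 (fully open). A call has 1 to 10 rows; each row is the pose to reach, as a shift and turn from the pose commanded when the call began, along the tool's axes at that moment; what a row does not reach only later rows make up. A row lasts 1/8 s, in which the tool goes at most 62.5 mm and 10.7 degrees, less where a joint would pass 70% of its speed; a pose out of reach is approached as far as the arm can. A call with a gripper value outside its range is refused whole. The fingers move at their own pace and stop on an object; the grip force is fixed at half the most. Time passes only in rows, so rows that repeat a pose let the fingers close. It gives the time, the measured TCP pose, the force, the opening and the grip force at its end, in the units of the state.
- readout.state(): the state, without advancing time (a new reading comes with each control period).
- eyes.get_image(name): name is "side" or "top"; returns the picture (480x640x3 uint8, red, green, blue); there is no depth.
- eyes.get_calibration(name): a dict with "fx", "fy", "cx", "cy" (pixels), "R" (3x3) and "t" (3): a world point X has camera coordinates R X + t. Camera axes: x right, y down, z forward; pixel columns grow to the right and rows downward; lengths in m; the calibration is good to about 2 mm. A picture is of the moment at which its call begins. get_calibration takes no time and is no camera call.
- ticket.job_done(): hands the job in; it is judged then, once.
The state is a dict: "clock": time; "qpos": joint angles; "qvel": joint speeds; "joint_efforts": joint torques, N m; "position": TCP position; "eef_rot": TCP orientation; "wrist_force": force on the tool from outside, world axes, zero at the start; "moment": the same for the moment, N m; "width": opening from 0.0 (shut) to 1.0 (fully open); "finger_force": force on a finger pad.
Only numpy, scipy, OpenCV 4.12 (cv2) and the standard library are available. Lean on these libraries where they do the work, as an engineer would, in place of code of your own. Each camera call takes 0.05 s, during which the arm holds its last target. There are 200 camera calls.

## Working session

There is one attempt and no reset: what is moved stays moved. The work goes in short steps, Python scripts to look and compute and a tool call to move; the robot and the scene stay as the last step left them, time stands still between calls to the robot, and variables do not carry over. Pictures are saved under pics/ and viewed, at most 10 in all, crops included, and the job is handed in when it is done.

Besides the shell and the picture viewer there is one more tool, called as a command line: name --argument value ..., lists and objects as JSON in quotes. apply_moves: Moves the arm, as the interface text tells. Its arguments: {"type":"object","properties":{"moves":{"type":"array"}},"required":["moves"]}

```bash
mkdir -p pics; ls; python3 - <<'E'
from plant import readout, eyes, r
import cv2
print(readout.state(), r.grip_depth)
for n in("top","side"):
    cv2.imwrite(f"pics/{n}0.png",eyes.get_image(n)[:,:,::-1]); print(n,eyes.get_calibration(n))
E
```

```text
pics
{'clock': 0.0, 'qpos': array([-1.12556023,  0.33287945, -0.0647362 ,  1.46093848,  0.02161254,
        1.34991425, -0.08849061]), 'qvel': array([-0.00161491,  0.00022074,  0.00163292, -0.00025973,  0.00040564,
        0.00078596, -0.00117224]), 'joint_efforts': array([-5.50099176e-04, -6.23265123e+01,  2.37597252e-02, -3.89884257e+01,
       -6.15772954e-02,  3.98500508e-02,  1.36467329e-04]), 'position': array([0.28166047, 0.55749577, 0.22175067]), 'eef_rot': array([-3.14015104e+00,  6.78112534e-05,  2.67382390e+00]), 'wrist_force': array([ 0.42696899,  0.05731216, -0.0219435 ]), 'moment': array([0.01433043, 0.00814314, 0.0104429 ]), 'finger_force': 0.0, 'width': 1.0037460740392434} 0.0187
top {'fx': 555.2013384668122, 'fy': 555.2013384668122, 'cx': 322.73190765855287, 'cy': 250.70844484593718, 'R': array([[-0.00353888, -0.99991972,  0.01216661],
       [-0.98444984,  0.00134677, -0.17566072],
       [ 0.17563023, -0.01259906, -0.98437558]]), 't': array([-0.06947109,  0.59689395,  1.06983055])}
side {'fx': 567.0685634034165, 'fy': 567.0685634034165, 'cx': 316.1284987474095, 'cy': 245.2895000614043, 'R': array([[-0.98977023, -0.14182883,  0.01547517],
       [-0.10043912,  0.61564576, -0.78159598],
       [ 0.10132563, -0.77515475, -0.62359301]]), 't': array([0.58331364, 0.15988381, 0.86185281])}
```

View pics/top0.png

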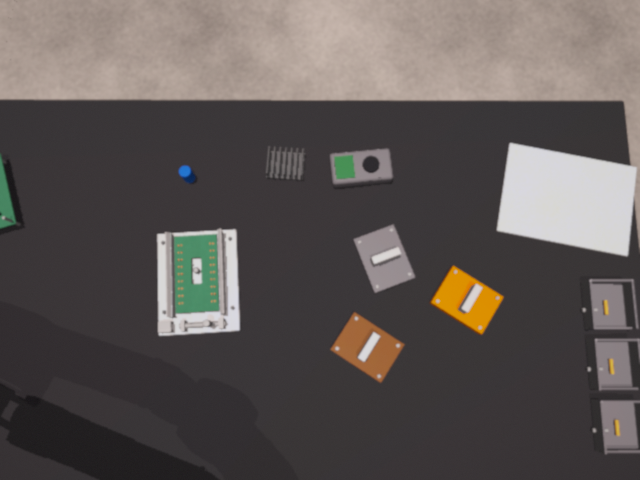

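View pics/side0.png

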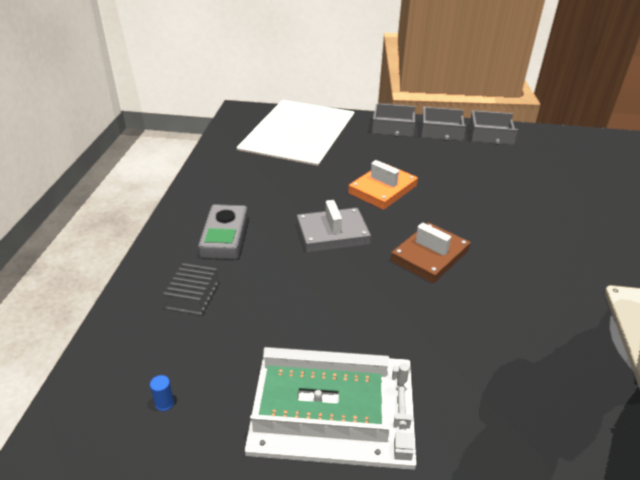

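Top view: jig around px (198,282) with its bolt toward the robot (knob ≈(208,323)), and the grey cover at ≈(385,257). Side view: cover ≈(333,228), jig ≈(333,403), slot pin ≈(318,397). I'll zoom in next.

```bash
python3 - <<'E'
import cv2,numpy as np
t=cv2.imread("pics/top0.png");s=cv2.imread("pics/side0.png")
def c(im,x,y,w,h,k):
    o=cv2.resize(im[y:y+h,x:x+w],None,fx=k,fy=k,interpolation=cv2.INTER_CUBIC)
    for i in range(0,w,10):
        cv2.line(o,(i*k,0),(i*k,6 if i%50 else 14),(0,255,255),1)
        if i%20==0: cv2.putText(o,str(x+i),(i*k,22),0,.35,(0,255,255),1)
    for i in range(0,h,10):
        cv2.line(o,(0,i*k),(6,i*k),(0,255,255),1)
        if i%20==0: cv2.putText(o,str(y+i),(8,i*k+4),0,.35,(0,255,255),1)
    return o
M=np.zeros((600,800,3),np.uint8)
def put(o,x,y): M[y:y+o.shape[0],x:x+o.shape[1]]=o
put(c(t,148,220,100,120,4),0,0)
put(c(t,345,215,80,80,4),400,0)
put(c(s,290,195,90,60,4),430,330)
put(c(s,380,350,40,30,4),0,480) 
cv2.imwrite("pics/m1.png",M)
cv2.imwrite("pics/m2.png",c(s,240,340,190,130,4))
E
```

```text
(no output)
```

View pics/m1.png

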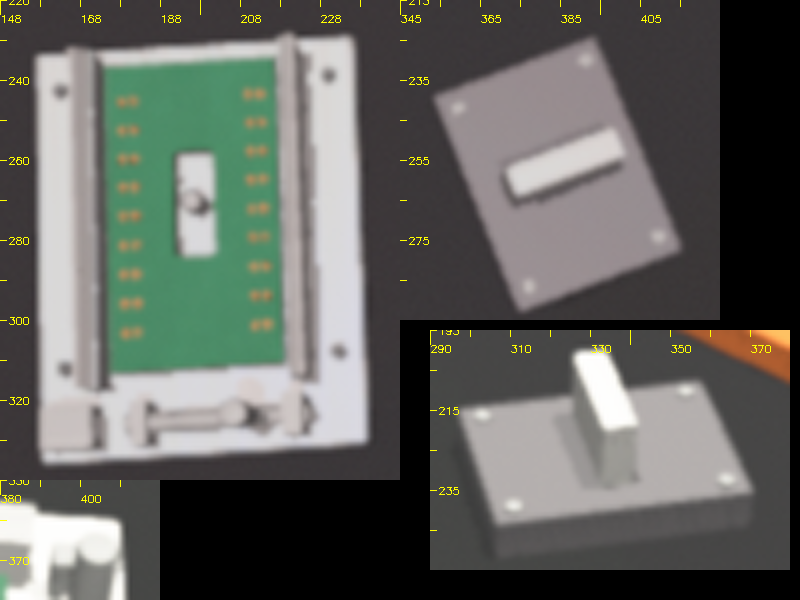

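View pics/m2.png

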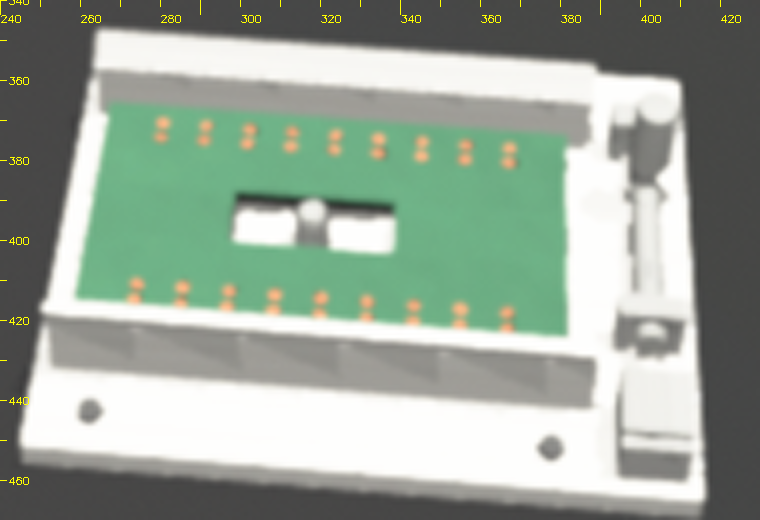

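Crops: the base's corners, slot (px ≈(197.4,271.1) top, (318.6,395.7) side), pin top (318.3,392.5 side), knob top (404.3,366.3 side) and the cover's plate and handle corners are all clear. The keeper is at image left, +y. Next I fit the poses.

```bash
cat > h.py <<'E'
import numpy as np
from plant import readout,eyes,r
from scipy.optimize import least_squares
C={n:eyes.get_calibration(n) for n in("top","side")}
def proj(n,X):
    c=C[n];p=np.atleast_2d(X)@c["R"].T+c["t"]
    return p[:,:2]/p[:,2:]*[c["fx"],c["fy"]]+[c["cx"],c["cy"]]
def w(p,L):
    L=np.atleast_2d(L).astype(float);c,s=np.cos(p[2]),np.sin(p[2])
    return np.c_[p[0]+c*L[:,0]-s*L[:,1],p[1]+s*L[:,0]+c*L[:,1],L[:,2]]
def fit(obs,x0):
    f=lambda p:np.concatenate([(proj(n,w(p,np.array(l)/1e3))[0]-px) for n,l,px in obs])
    s=least_squares(f,x0,loss="soft_l1");return s.x,f(s.x).reshape(-1,2)
E
python3 - <<'E'
from h import *
j=[("top",(90,82.5,12),(157,234)),("top",(90,-82.5,12),(236.3,229)),("top",(-122,-82.5,12),(240,330.3)),("top",(-122,82.5,12),(158.3,336)),
("side",(-122,-82.5,12),(410,360)),("side",(-122,82.5,12),(416,464.3)),("side",(90,82.5,12),(245.5,453.7)),
("top",(5,0,24),(197.4,271.1)),("side",(5,0,24),(318.6,395.7))]
J,e=fit(j,[.6,.2,0]);print("jig",J,e.round(1).tolist())
for n in C:
    J1,e1=fit([o for o in j if o[0]==n],J); print(n,J1.round(4))
pin,e=fit([("side",(0,0,30),(318.3,392.5)),("top",(0,0,30),(196.8,270))],[J[0],J[1],0]);print("pin",pin,e)
R=lambda p:np.array([[np.cos(p[2]),-np.sin(p[2])],[np.sin(p[2]),np.cos(p[2])]])
print("pin jig",R(J).T@(pin[:2]-J[:2]))
k,e=fit([("side",(0,0,66),(404.3,366.3)),("top",(0,0,66),(207.3,322.8))],[J[0],J[1],0]);print("knob",k,e,R(J).T@(k[:2]-J[:2]))
c=[("top",(60,45,20),(353.5,239.3)),("top",(60,-45,20),(394,224.3)),("top",(-60,-45,20),(415.3,277)),("top",(-60,45,20),(375,292.8)),
("side",(60,45,20),(306.8,243.8)),("side",(60,-45,20),(297.5,214.5)),("side",(-60,-45,20),(357.5,207.5)),("side",(-60,45,20),(370.5,235.3)),
("top",(0,0,56),(385.9,256)),("side",(0,0,56),(333.3,210))]
K,e=fit(c,[.6,-.1,.3]);print("cover",K,e.round(1).tolist())
for n in C: print(n,fit([o for o in c if o[0]==n],K)[0].round(4))
print("knob0 expected",w(J,[[-.106,-.028,.054],[-.106,.012,.054]]), "lane",w(J,[-.025,0,.03]))
E
```

```text
jig [0.55489926 0.18812896 0.06700209] [[0.1, 0.5], [-0.6, 0.3], [0.2, 0.2], [0.7, 0.3], [-0.6, 0.0], [0.6, 0.7], [-0.5, -2.0], [-0.9, -0.1], [-0.4, -0.0]]
top [0.5554 0.188  0.0617]
side [0.5547 0.1887 0.0737]
pin [0.56032166 0.18736741 0.        ] [[-0.20726531 -0.3042513 ]
 [-0.33838073  0.38268923]]
pin jig [ 0.00535925 -0.00112289]
knob [0.45122235 0.15550629 0.        ] [[-0.22819933 -0.34380553]
 [-0.39441151  0.40496413]] [-0.10562843 -0.0256081 ]
cover [ 0.58633719 -0.19977949  0.3602158 ] [[0.3, 0.1], [-0.4, 0.3], [0.1, 0.5], [0.1, 0.1], [-0.3, -0.0], [-0.5, 0.7], [-0.2, 0.7], [0.1, 0.5], [0.7, -0.5], [0.4, -0.5]]
top [ 0.5865 -0.1994  0.361 ]
side [ 0.5862 -0.2007  0.36  ]
knob0 expected [[0.45101175 0.15309488 0.054     ]
 [0.44833368 0.19300513 0.054     ]] lane [[0.52995535 0.18645516 0.03      ]]
```

```bash
cat >> h.py <<'E'
from scipy.spatial.transform import Rotation as Ro
J=np.array([.55490,.18813,.067]);K=np.array([.58634,-.19978,.3602])
def rel(xyz,yaw,frm=None):
    "shift (mm) and turn (deg) in tool axes from the measured pose, or from frm=(xyz,yaw)"
    s=readout.state()
    p,R0=(s["position"],Ro.from_euler("xyz",s["eef_rot"])) if frm is None else (np.array(frm[0]),Ro.from_euler("xyz",[np.pi,0,frm[1]]))
    R1=Ro.from_euler("xyz",[np.pi,0,yaw])
    return (R0.inv().apply(np.array(xyz)-p)*1e3).round(1),np.rad2deg((R0.inv()*R1).as_rotvec()).round(2)
def injig(p): return w([0,0,-J[2]],[[p[0]-J[0],p[1]-J[1],p[2]]])[0]*1e3
E
python3 -c "
from h import *
print(rel(w(J,[-.110,-.057,.15])[0],J[2]+np.pi/2))"
```

```text
(array([-344.8, -311.5,   72.3]), array([-6.000e-02,  4.000e-02,  5.936e+01]))
```

apply_moves --moves '[{"x": -0.3448, "y": -0.3115, "z": 0.0723, "ax": -0.06, "ay": 0.04, "az": 59.36, "jaw": 0}, {"x": -0.3448, "y": -0.3115, "z": 0.0723, "ax": -0.06, "ay": 0.04, "az": 59.36, "jaw": 0}, {"x": -0.3448, "y": -0.3115, "z": 0.0723, "ax": -0.06, "ay": 0.04, "az": 59.36, "jaw": 0}, {"x": -0.3448, "y": -0.3115, "z": 0.0723, "ax": -0.06, "ay": 0.04, "az": 59.36, "jaw": 0}, {"x": -0.3448, "y": -0.3115, "z": 0.0723, "ax": -0.06, "ay": 0.04, "az": 59.36, "jaw": 0}, {"x": -0.3448, "y": -0.3115, "z": 0.0723, "ax": -0.06, "ay": 0.04, "az": 59.36, "jaw": 0}, {"x": -0.3448, "y": -0.3115, "z": 0.0723, "ax": -0.06, "ay": 0.04, "az": 59.36, "jaw": 0}, {"x": -0.3448, "y": -0.3115, "z": 0.0723, "ax": -0.06, "ay": 0.04, "az": 59.36, "jaw": 0}, {"x": -0.3448, "y": -0.3115, "z": 0.0723, "ax": -0.06, "ay": 0.04, "az": 59.36, "jaw": 0}, {"x": -0.3448, "y": -0.3115, "z": 0.0723, "ax": -0.06, "ay": 0.04, "az": 59.36, "jaw": 0}]'

```text
clock: 1.35
position: [0.4488, 0.1251, 0.1502]
eef_rot: [3.141, -0.001, 1.638]
wrist_force: [-0.1, -0.1, -0.5]
width: 0.017
finger_force: 0.0
```

```bash
python3 -c "
from h import *
s=readout.state();print(s['clock'],injig(s['position']),s['eef_rot'],s['qpos'])
print(rel(w(J,[-.110,-.057,.042])[0],J[2]+np.pi/2),rel(w(J,[-.110,-.0045,.042])[0],J[2]+np.pi/2))"
```

```text
1.35 [-110.10214984  -55.74127531  150.17470328] [ 3.14138920e+00 -1.36839999e-03  1.63843287e+00] [-0.70436352  0.02680973  0.34280896  1.97673292 -0.01129825  1.13904219
 -0.28930954]
(array([-1.400e+00,  1.000e-01,  1.082e+02]), array([ 0.01, -0.08,  0.04])) (array([5.110e+01, 1.000e-01, 1.082e+02]), array([ 0.01, -0.08,  0.04]))
```

apply_moves --moves '[{"x": 0, "y": 0, "z": 0.06}, {"x": 0, "y": 0, "z": 0.108}, {"x": 0, "y": 0, "z": 0.108}, {"x": 0.01, "y": 0, "z": 0.108}, {"x": 0.018, "y": 0, "z": 0.108}, {"x": 0.026, "y": 0, "z": 0.108}, {"x": 0.034, "y": 0, "z": 0.108}, {"x": 0.042, "y": 0, "z": 0.108}, {"x": 0.048, "y": 0, "z": 0.108}, {"x": 0.048, "y": 0, "z": 0.108}]'

```text
validation failed for argument at $.mo...
```

```bash
python3 -c "
from h import *
s=readout.state();print(s['clock'],injig(s['position']),s['wrist_force'])"
```

```text
1.35 [-110.10214984  -55.74127531  150.17470328] [-0.10817256 -0.06905316 -0.46196367]
```

apply_moves --moves '[{"x": 0, "y": 0, "z": 0.06, "ax": 0, "ay": 0, "az": 0, "jaw": 0}, {"x": 0, "y": 0, "z": 0.108, "ax": 0, "ay": 0, "az": 0, "jaw": 0}, {"x": 0, "y": 0, "z": 0.108, "ax": 0, "ay": 0, "az": 0, "jaw": 0}, {"x": 0.01, "y": 0, "z": 0.108, "ax": 0, "ay": 0, "az": 0, "jaw": 0}, {"x": 0.018, "y": 0, "z": 0.108, "ax": 0, "ay": 0, "az": 0, "jaw": 0}, {"x": 0.026, "y": 0, "z": 0.108, "ax": 0, "ay": 0, "az": 0, "jaw": 0}, {"x": 0.034, "y": 0, "z": 0.108, "ax": 0, "ay": 0, "az": 0, "jaw": 0}, {"x": 0.042, "y": 0, "z": 0.108, "ax": 0, "ay": 0, "az": 0, "jaw": 0}, {"x": 0.048, "y": 0, "z": 0.108, "ax": 0, "ay": 0, "az": 0, "jaw": 0}, {"x": 0.048, "y": 0, "z": 0.108, "ax": 0, "ay": 0, "az": 0, "jaw": 0}]'

```text
clock: 2.6
position: [0.4456, 0.1731, 0.0421]
eef_rot: [3.142, -0.001, 1.639]
wrist_force: [-0.0, -0.2, -0.7]
width: 0.005
finger_force: 0.0
```

```bash
python3 -c "
from h import *
s=readout.state();print(s['clock'],injig(s['position']),s['wrist_force'])"
```

```text
2.6 [-110.06886408   -7.72533398   42.11800367] [-0.03435273 -0.20899869 -0.67785244]
```

apply_moves --moves '[{"x": 0.002, "y": 0, "z": 0, "ax": 0, "ay": 0, "az": 0, "jaw": 0}, {"x": 0.004, "y": 0, "z": 0, "ax": 0, "ay": 0, "az": 0, "jaw": 0}]'

```text
clock: 2.85
position: [0.4454, 0.176, 0.0421]
eef_rot: [-3.141, -0.001, 1.637]
wrist_force: [-0.6, -2.2, 0.8]
width: 0.004
finger_force: 1.3
```

```bash
python3 - <<'E'
from h import *
import cv2
s=readout.state();print(s['clock'],injig(s['position']),s['wrist_force'])
t=eyes.get_image("side")[:,:,::-1]
cv2.imwrite("pics/b1.png",cv2.resize(t[330:470,340:430],None,fx=4,fy=4,interpolation=cv2.INTER_CUBIC))
E
```

```text
2.85 [-110.10896415   -4.78143138   42.06933175] [-0.64148459 -2.2444455   0.80910505]
```

View pics/b1.png

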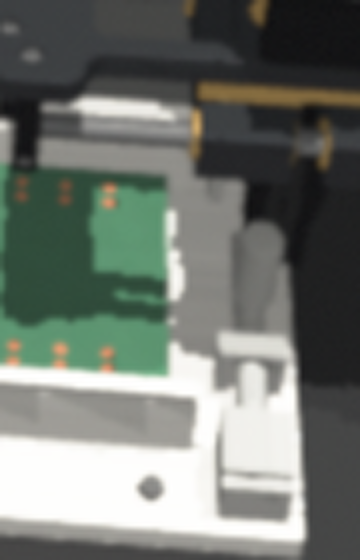

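The knob (≈px (405,390)) is being pushed by the fingers and the rod end is now entering the keeper (≈(403,425)). I push on until the force rises.

apply_moves --moves '[{"x": 0.002, "y": 0, "z": 0, "ax": 0, "ay": 0, "az": 0, "jaw": 0}, {"x": 0.003, "y": 0, "z": 0, "ax": 0, "ay": 0, "az": 0, "jaw": 0}, {"x": 0.003, "y": 0, "z": 0, "ax": 0, "ay": 0, "az": 0, "jaw": 0}]'

```text
clock: 3.28
position: [0.4453, 0.1763, 0.042]
eef_rot: [-3.14, 0.002, 1.635]
wrist_force: [-1.8, -13.1, 5.5]
width: 0.006
finger_force: 6.5
```

```bash
python3 -c "
from h import *
s=readout.state();print(s['clock'],injig(s['position']),s['wrist_force'])"
```

```text
3.275 [-110.10669171   -4.48954553   42.01648916] [ -1.81772574 -13.12015277   5.50264837]
```

Force climbs to 13 N with the TCP stopped at jig y −4.5 mm, exactly the home position, so the bolt is home. I back off and go to the cover.

apply_moves --moves '[{"x": -0.015, "y": 0, "z": 0, "ax": 0, "ay": 0, "az": 0, "jaw": 0}, {"x": -0.02, "y": 0, "z": -0.06, "ax": 0, "ay": 0, "az": 0, "jaw": 0}, {"x": -0.02, "y": 0, "z": -0.1, "ax": 0, "ay": 0, "az": 0, "jaw": 0.6}, {"x": -0.02, "y": 0, "z": -0.1, "ax": 0, "ay": 0, "az": 0, "jaw": 0.6}]'

```text
clock: 3.78
position: [0.4487, 0.1601, 0.1454]
eef_rot: [3.135, -0.005, 1.638]
wrist_force: [-0.3, 0.3, -0.1]
width: 0.153
finger_force: 0.0
```

```bash
python3 -c "
from h import *
print(rel(w(K,[0,0,.12])[0],K[2]+np.pi/2))"
```

```text
(array([-368.4,  113.2,   24.3]), array([  0.39,  -0.23, -16.81]))
```

apply_moves --moves '[{"x": -0.368, "y": 0.113, "z": 0.024, "ax": 0, "ay": 0, "az": -16.8, "jaw": 0.6}, {"x": -0.368, "y": 0.113, "z": 0.024, "ax": 0, "ay": 0, "az": -16.8, "jaw": 0.6}, {"x": -0.368, "y": 0.113, "z": 0.024, "ax": 0, "ay": 0, "az": -16.8, "jaw": 0.6}, {"x": -0.368, "y": 0.113, "z": 0.024, "ax": 0, "ay": 0, "az": -16.8, "jaw": 0.6}, {"x": -0.368, "y": 0.113, "z": 0.024, "ax": 0, "ay": 0, "az": -16.8, "jaw": 0.6}, {"x": -0.368, "y": 0.113, "z": 0.024, "ax": 0, "ay": 0, "az": -16.8, "jaw": 0.6}, {"x": -0.368, "y": 0.113, "z": 0.024, "ax": 0, "ay": 0, "az": -16.8, "jaw": 0.6}, {"x": -0.368, "y": 0.113, "z": 0.024, "ax": 0, "ay": 0, "az": -16.8, "jaw": 0.6}, {"x": -0.368, "y": 0.113, "z": 0.024, "ax": 0, "ay": 0, "az": -16.8, "jaw": 0.6}, {"x": -0.368, "y": 0.113, "z": 0.024, "ax": 0, "ay": 0, "az": -16.8, "jaw": 0.6}]'

```text
clock: 5.03
position: [0.5842, -0.1987, 0.1178]
eef_rot: [3.14, -0.002, 1.933]
wrist_force: [-0.0, 1.1, 0.5]
width: 0.598
finger_force: 0.0
```

```bash
python3 -c "
from h import *
s=readout.state();print(s['eef_rot'],s['width'],s['position'])
print(rel(w(K,[0,0,.0245])[0],K[2]+np.pi/2))
import cv2
t=eyes.get_image('top')[:,:,::-1];a=eyes.get_image('side')[:,:,::-1]
f=lambda i:cv2.resize(i,(400,400),interpolation=cv2.INTER_CUBIC)
import numpy as np
cv2.imwrite('pics/c1.png',np.hstack([f(t[230:350,130:250]),f(a[340:460,310:430])]))
"
```

```text
[ 3.14039459e+00 -1.79773323e-03  1.93285777e+00] 0.5983890000599307 [ 0.58418159 -0.19867033  0.11778094]
(array([-2. ,  1.5, 93.3]), array([ 0.07, -0.1 ,  0.11]))
```

View pics/c1.png

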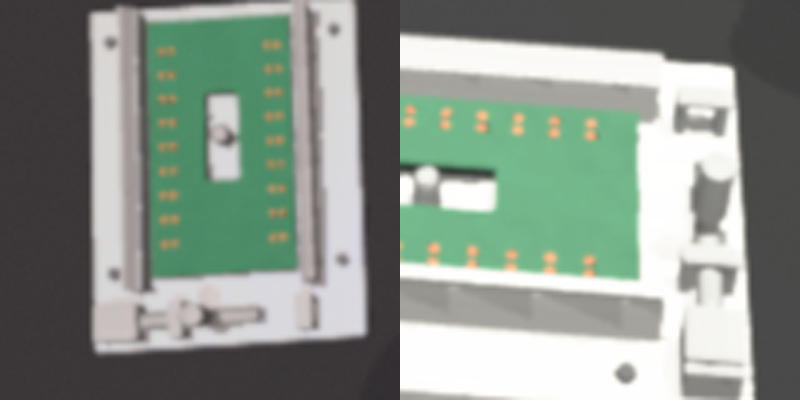

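The bolt rod now runs into the keeper in both views. Next: descend on the cover and grip it.

apply_moves --moves '[{"x": -0.002, "y": 0.0015, "z": 0.05, "ax": 0, "ay": 0, "az": 0, "jaw": 0.6}, {"x": -0.002, "y": 0.0015, "z": 0.08, "ax": 0, "ay": 0, "az": 0, "jaw": 0.6}, {"x": -0.002, "y": 0.0015, "z": 0.093, "ax": 0, "ay": 0, "az": 0, "jaw": 0.6}, {"x": -0.002, "y": 0.0015, "z": 0.093, "ax": 0, "ay": 0, "az": 0, "jaw": 0.6}, {"x": -0.002, "y": 0.0015, "z": 0.093, "ax": 0, "ay": 0, "az": 0, "jaw": 0}, {"x": -0.002, "y": 0.0015, "z": 0.093, "ax": 0, "ay": 0, "az": 0, "jaw": 0}, {"x": -0.002, "y": 0.0015, "z": 0.093, "ax": 0, "ay": 0, "az": 0, "jaw": 0}, {"x": -0.002, "y": 0.0015, "z": 0.093, "ax": 0, "ay": 0, "az": 0, "jaw": 0}]'

```text
clock: 6.12
position: [0.5865, -0.2016, 0.0252]
eef_rot: [3.14, -0.001, 1.931]
wrist_force: [-0.1, 1.3, 0.8]
width: 0.231
finger_force: 2.8
```

```bash
python3 -c "
from h import *
s=readout.state();print(s['clock'],s['position'],s['eef_rot'],s['width']*87,s['finger_force'],s['wrist_force'])"
```

```text
6.125 [ 0.58649683 -0.20155461  0.02523191] [ 3.14023355e+00 -7.26235697e-04  1.93093869e+00] 20.11906126813584 2.7577607677085325 [-0.09566997  1.34223386  0.84983081]
```

apply_moves --moves '[{"x": 0, "y": 0, "z": 0, "ax": 0, "ay": 0, "az": 0, "jaw": 0}, {"x": 0, "y": 0, "z": 0, "ax": 0, "ay": 0, "az": 0, "jaw": 0}, {"x": 0, "y": 0, "z": -0.01, "ax": 0, "ay": 0, "az": 0, "jaw": 0}, {"x": 0, "y": 0, "z": -0.04, "ax": 0, "ay": 0, "az": 0, "jaw": 0}, {"x": 0, "y": 0, "z": -0.08, "ax": 0, "ay": 0, "az": 0, "jaw": 0}, {"x": 0, "y": 0, "z": -0.12, "ax": 0, "ay": 0, "az": 0, "jaw": 0}, {"x": 0, "y": 0, "z": -0.12, "ax": 0, "ay": 0, "az": 0, "jaw": 0}, {"x": 0, "y": 0, "z": -0.12, "ax": 0, "ay": 0, "az": 0, "jaw": 0}]'

```text
clock: 7.12
position: [0.5855, -0.2014, 0.1439]
eef_rot: [-3.141, -0.002, 1.931]
wrist_force: [0.4, -0.7, -3.9]
width: 0.183
finger_force: 30.0
```

```bash
python3 -c "
from h import *
s=readout.state();print(s['clock'],s['position'],s['eef_rot'],s['width']*87,s['finger_force'],s['wrist_force'])
print(rel(w(J,[-.025,0,.12])[0],J[2]+np.pi/2))"
```

```text
7.125 [ 0.58549292 -0.20140013  0.14391983] [-3.14113476e+00 -1.97398007e-03  1.93093272e+00] 15.89578763452622 29.99878764152527 [ 0.36519489 -0.66661411 -3.94997458]
(array([382.5,  84.7,  24.6]), array([-0.04, -0.11, 16.8 ]))
```

apply_moves --moves '[{"x": 0.06, "y": 0.015, "z": 0, "ax": 0, "ay": 0, "az": 2, "jaw": 0}, {"x": 0.12, "y": 0.03, "z": 0.005, "ax": 0, "ay": 0, "az": 6, "jaw": 0}, {"x": 0.18, "y": 0.045, "z": 0.01, "ax": 0, "ay": 0, "az": 10, "jaw": 0}, {"x": 0.24, "y": 0.06, "z": 0.02, "ax": 0, "ay": 0, "az": 13, "jaw": 0}, {"x": 0.3, "y": 0.07, "z": 0.0246, "ax": 0, "ay": 0, "az": 16.8, "jaw": 0}, {"x": 0.355, "y": 0.08, "z": 0.0246, "ax": 0, "ay": 0, "az": 16.8, "jaw": 0}, {"x": 0.3825, "y": 0.0847, "z": 0.0246, "ax": 0, "ay": 0, "az": 16.8, "jaw": 0}, {"x": 0.3825, "y": 0.0847, "z": 0.0246, "ax": 0, "ay": 0, "az": 16.8, "jaw": 0}, {"x": 0.3825, "y": 0.0847, "z": 0.0246, "ax": 0, "ay": 0, "az": 16.8, "jaw": 0}, {"x": 0.3825, "y": 0.0847, "z": 0.0246, "ax": 0, "ay": 0, "az": 16.8, "jaw": 0}]'

```text
clock: 8.38
position: [0.5308, 0.1846, 0.1203]
eef_rot: [-3.141, -0.0, 1.636]
wrist_force: [0.7, 0.0, -3.7]
width: 0.179
finger_force: 30.0
```

```bash
python3 - <<'E'
from h import *
import cv2
s=readout.state();print(s['clock'],injig(s['position']),s['position'],s['eef_rot'],s['finger_force'])
t=eyes.get_image('top')[:,:,::-1];a=eyes.get_image('side')[:,:,::-1]
cv2.imwrite('pics/d_t.png',t);cv2.imwrite('pics/d_s.png',a)
def c(im,x,y,w,h,k):
    o=cv2.resize(im[y:y+h,x:x+w],None,fx=k,fy=k,interpolation=cv2.INTER_CUBIC)
    return o
M=np.zeros((600,800,3),np.uint8)
M[:600,:400]=c(t,145,210,100,150,4);M[:600,400:]=c(a,250,310,100,150,4)
o=c(a,240,320,190,150,4)
cv2.imwrite('pics/d1.png',M);cv2.imwrite('pics/d2.png',o)
E
```

```text
8.375 [-24.27046699  -1.93535114 120.28930649] [0.53081356 0.18457409 0.12028931] [-3.14145282e+00 -3.92791657e-04  1.63557158e+00] 29.9993710918352
```

View pics/d2.png

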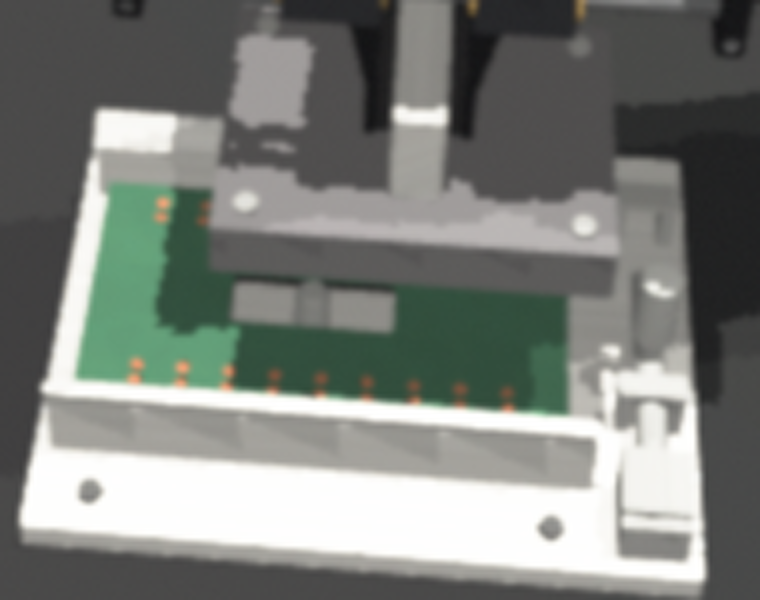

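Side view shows the cover held level above the jig; its front underside corners are at px ≈(292,387) and (393.5,394), top corners at ≈(292.5,377) and (394.3,382). I check these numerically against the jig fit.

```bash
python3 - <<'E'
from h import *
obs=[("side",(60,45,95.1),(292,387)),("side",(-60,45,95.1),(393.5,394)),("side",(60,45,115.1),(292.5,377)),("side",(-60,45,115.1),(394.3,382))]
P,e=fit(obs,[.53,.186,.065]);print(P,e.round(1).tolist(),injig([P[0],P[1],0]))
# jig yaw/y cue from the front fence and board edges in this view (crop d2: px=240+u/4, 320+v/4)
for nm,l in [("fence in top +x",(85,53,46)),("fence in top -x",(-88,53,46)),("fence in low +x",(85,47.5,24)),("base LR",(-122,82.5,12)),("base LL",(90,82.5,12))]:
    print(nm,((proj("side",w(J,np.array(l)/1e3))[0]-[240,320])*4).round(0))
print("gap edge check px/mm y:",proj("side",w(J,[[0,.045,.095],[0,.046,.095]])))
E
```

```text
[0.52982376 0.18388517 0.08162841] [[0.5, 0.3], [-0.7, -0.7], [-0.1, -0.3], [0.2, 0.7]] [-25.3041701   -2.55645346   0.        ]
fence in top +x [ 46. 382.]
fence in top -x [603. 423.]
fence in low +x [ 52. 408.]
base LR [706. 580.]
base LL [ 20. 527.]
gap edge check px/mm y: [[320.72258443 390.56153718]
 [320.66486167 391.24898659]]
```

View pics/d1.png

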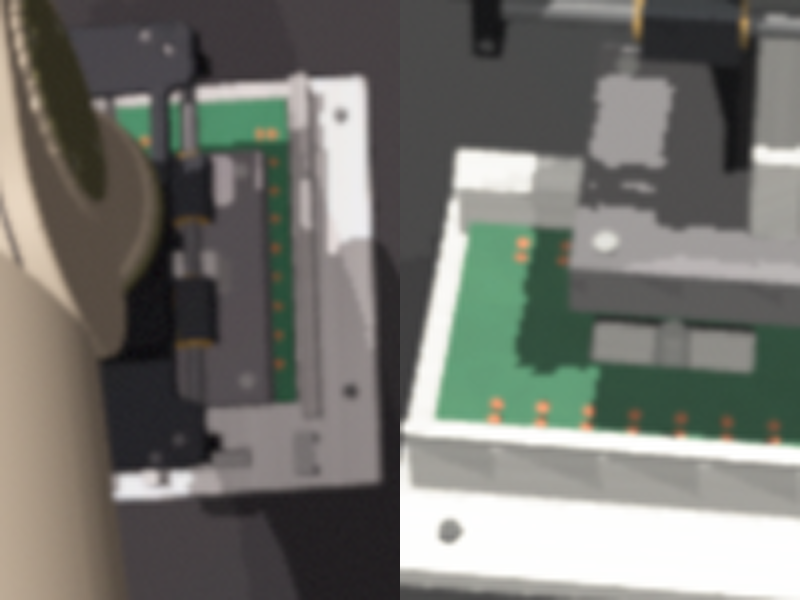

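Top crop: the cover's right edge runs from px (212,248) to (213,310), clear of the right fence. Next I fit both views together.

```bash
python3 - <<'E'
from h import *
obs=[("side",(60,45,95.1),(292,387)),("side",(-60,45,95.1),(393.5,394)),("side",(60,45,115.1),(292.5,377)),("side",(-60,45,115.1),(394.3,382)),
("top",(60,-45,115.1),(211.5,247.5)),("top",(-60,-45,115.1),(213.2,310.3))]
P,e=fit(obs,[.53,.186,.065]);print(P,e.round(1).tolist(),injig([P[0],P[1],0]))
for y in(-.0025,0,.0025): print(proj("top",w(J,[[.035,-.045+y,.1151],[-.085,-.045+y,.1151]])).round(1).tolist(),proj("side",w(J,[[.035,.045+y,.0951],[-.085,.045+y,.0951]])).round(1).tolist())
E
```

```text
[0.52943687 0.18382716 0.07370009] [[0.6, -0.0], [-0.6, -0.4], [-0.1, -0.6], [0.3, 1.0], [-0.7, -0.2], [0.3, -0.1]] [-25.69407516  -2.58842944   0.        ]
[[210.9, 247.1], [213.2, 310.1]] [[291.8, 386.7], [392.0, 393.9]]
[[209.6, 247.2], [211.9, 310.1]] [[291.6, 388.4], [392.1, 395.6]]
[[208.3, 247.3], [210.5, 310.2]] [[291.4, 390.1], [392.2, 397.4]]
```

apply_moves --moves '[{"x": 0.0017, "y": 0, "z": 0.02, "ax": 0, "ay": 0, "az": 0, "jaw": 0}, {"x": 0.0017, "y": 0, "z": 0.04, "ax": 0, "ay": 0, "az": 0, "jaw": 0}, {"x": 0.0017, "y": 0, "z": 0.05, "ax": 0, "ay": 0, "az": 0, "jaw": 0}, {"x": 0.0017, "y": 0, "z": 0.055, "ax": 0, "ay": 0, "az": 0, "jaw": 0}, {"x": 0.0017, "y": 0, "z": 0.058, "ax": 0, "ay": 0, "az": 0, "jaw": 0}, {"x": 0.0017, "y": 0, "z": 0.061, "ax": 0, "ay": 0, "az": 0, "jaw": 0}, {"x": 0.0017, "y": 0, "z": 0.061, "ax": 0, "ay": 0, "az": 0, "jaw": 0}]'

```text
clock: 9.35
position: [0.5308, 0.1878, 0.0598]
eef_rot: [3.141, -0.001, 1.638]
wrist_force: [0.4, -1.7, -3.6]
width: 0.182
finger_force: 30.0
```

```bash
python3 -c "
from h import *
s=readout.state();print(s['clock'],injig(s['position']),s['eef_rot'],s['wrist_force'],s['moment'],s['width']*87)"
```

```text
9.35 [-24.09304949   1.31022651  59.84107808] [ 3.14078924e+00 -1.10681667e-03  1.63754882e+00] [ 0.41814972 -1.69095739 -3.55286038] [-0.38341091  0.0545002  -0.03884115] 15.849434928423465
```

apply_moves --moves '[{"x": -0.0015, "y": 0, "z": 0, "ax": 0, "ay": 0, "az": 0, "jaw": 0}, {"x": -0.0015, "y": 0, "z": 0, "ax": 0, "ay": 0, "az": 0, "jaw": 0}, {"x": -0.0015, "y": 0, "z": 0, "ax": 0, "ay": 0, "az": 0, "jaw": 0}]'

```text
clock: 9.72
position: [0.5308, 0.1866, 0.0599]
eef_rot: [3.141, -0.001, 1.638]
wrist_force: [0.7, 0.3, -2.5]
width: 0.182
finger_force: 30.0
```

```bash
python3 -c "
from h import *
s=readout.state();print(s['clock'],injig(s['position']),s['eef_rot'],s['wrist_force'],s['moment'],s['width']*87)"
```

```text
9.725 [-24.16330986   0.08155339  59.87630399] [ 3.14083174e+00 -1.37360440e-03  1.63788265e+00] [ 0.68208515  0.33174471 -2.49946508] [-0.09050826  0.03073443  0.02156263] 15.845742519150628
```

apply_moves --moves '[{"x": -0.0015, "y": 0, "z": 0, "ax": 0, "ay": 0, "az": 0, "jaw": 0}, {"x": -0.0015, "y": 0, "z": 0, "ax": 0, "ay": 0, "az": 0, "jaw": 0}, {"x": -0.0015, "y": 0, "z": 0, "ax": 0, "ay": 0, "az": 0, "jaw": 0}]'

```text
clock: 10.1
position: [0.5309, 0.185, 0.0598]
eef_rot: [3.141, -0.001, 1.638]
wrist_force: [-0.3, 0.7, -3.0]
width: 0.186
finger_force: 30.0
```

```bash
python3 -c "
from h import *
s=readout.state();print(s['clock'],injig(s['position']),s['eef_rot'],s['wrist_force'],s['moment'],s['width']*87)"
```

```text
10.1 [-24.19217271  -1.56140528  59.78543048] [ 3.14098715e+00 -1.17934757e-03  1.63770866e+00] [-0.27977242  0.71921473 -2.9523064 ] [-0.14900905  0.08028578  0.02083177] 16.14407028980577
```

apply_moves --moves '[{"x": 0.0003, "y": 0, "z": 0.003, "ax": 0, "ay": 0, "az": 0, "jaw": 0}, {"x": 0.0003, "y": 0, "z": 0.0045, "ax": 0, "ay": 0, "az": 0, "jaw": 0}, {"x": 0.0003, "y": 0, "z": 0.0055, "ax": 0, "ay": 0, "az": 0, "jaw": 0}, {"x": 0.0003, "y": 0, "z": 0.0055, "ax": 0, "ay": 0, "az": 0, "jaw": 0}, {"x": 0.0003, "y": 0, "z": 0.0055, "ax": 0, "ay": 0, "az": 0, "jaw": 0}]'

```text
clock: 10.72
position: [0.5307, 0.1854, 0.055]
eef_rot: [3.141, -0.002, 1.638]
wrist_force: [-5.6, -1.5, 8.8]
width: 0.182
finger_force: 30.0
```

```bash
python3 -c "
from h import *
s=readout.state();print(s['clock'],injig(s['position']),s['eef_rot'],s['wrist_force'],s['moment'],s['width']*87)"
```

```text
10.725 [-24.33026654  -1.14379805  54.98289728] [ 3.14143510e+00 -1.64458757e-03  1.63774743e+00] [-5.56686821 -1.52829259  8.79627725] [-0.31474635  1.09632822  0.0492951 ] 15.81869526877573
```

Contact with the pin's top: force +9 N at an underside height of 29.8 mm, as expected. Now slide along +x with light pressure.

apply_moves --moves '[{"x": 0, "y": 0, "z": -0.0005, "ax": 0, "ay": 0, "az": 0, "jaw": 0}, {"x": 0, "y": 0.004, "z": -0.0005, "ax": 0, "ay": 0, "az": 0, "jaw": 0}, {"x": 0, "y": 0.008, "z": -0.0005, "ax": 0, "ay": 0, "az": 0, "jaw": 0}, {"x": 0, "y": 0.012, "z": -0.0005, "ax": 0, "ay": 0, "az": 0, "jaw": 0}, {"x": 0, "y": 0.016, "z": -0.0005, "ax": 0, "ay": 0, "az": 0, "jaw": 0}, {"x": 0, "y": 0.02, "z": -0.0005, "ax": 0, "ay": 0, "az": 0, "jaw": 0}, {"x": 0, "y": 0.023, "z": -0.0003, "ax": 0, "ay": 0, "az": 0, "jaw": 0}, {"x": 0, "y": 0.023, "z": -0.0003, "ax": 0, "ay": 0, "az": 0, "jaw": 0}]'

```text
clock: 11.72
position: [0.554, 0.1872, 0.0549]
eef_rot: [3.141, -0.002, 1.638]
wrist_force: [-3.0, -0.1, 4.5]
width: 0.18
finger_force: 30.0
```

```bash
python3 -c "
from h import *
s=readout.state();print(s['clock'],injig(s['position']),s['eef_rot'],s['wrist_force'],s['moment'],s['width']*87)"
```

```text
11.725 [-1.00805772 -0.8536076  54.94622992] [ 3.14094415e+00 -1.74602357e-03  1.63797669e+00] [-3.01585549 -0.0791698   4.47895482] [-0.05220789  0.77673891 -0.01874917] 15.67738015783525
```

apply_moves --moves '[{"x": 0, "y": 0.002, "z": 0.0002, "ax": 0, "ay": 0, "az": 0, "jaw": 0}, {"x": 0, "y": 0.004, "z": 0.0004, "ax": 0, "ay": 0, "az": 0, "jaw": 0}, {"x": 0, "y": 0.006, "z": 0.0006, "ax": 0, "ay": 0, "az": 0, "jaw": 0}, {"x": 0, "y": 0.0065, "z": 0.001, "ax": 0, "ay": 0, "az": 0, "jaw": 0}, {"x": 0, "y": 0.0065, "z": 0.001, "ax": 0, "ay": 0, "az": 0, "jaw": 0}]'

```text
clock: 12.35
position: [0.5602, 0.1871, 0.0533]
eef_rot: [3.141, -0.001, 1.638]
wrist_force: [0.8, -0.2, -3.4]
width: 0.178
finger_force: 30.0
```

```bash
python3 -c "
from h import *
s=readout.state();print(s['clock'],injig(s['position']),s['eef_rot'],s['wrist_force'],s['moment'],s['width']*87)"
```

```text
12.35 [ 5.24199902 -1.39082154 53.27162604] [ 3.14124748e+00 -8.02411191e-04  1.63767395e+00] [ 0.79172632 -0.21071405 -3.43109631] [-0.03694891  0.09624117 -0.01503494] 15.510892229590308
```

The load is gone and z is falling, so the socket is over the pin. Lower onto the board.

apply_moves --moves '[{"x": 0, "y": 0, "z": 0.0015, "ax": 0, "ay": 0, "az": 0, "jaw": 0}, {"x": 0, "y": 0, "z": 0.003, "ax": 0, "ay": 0, "az": 0, "jaw": 0}, {"x": 0, "y": 0, "z": 0.0045, "ax": 0, "ay": 0, "az": 0, "jaw": 0}, {"x": 0, "y": 0, "z": 0.0055, "ax": 0, "ay": 0, "az": 0, "jaw": 0}, {"x": 0, "y": 0, "z": 0.0055, "ax": 0, "ay": 0, "az": 0, "jaw": 0}]'

```text
clock: 12.98
position: [0.5602, 0.1872, 0.0483]
eef_rot: [3.141, -0.001, 1.638]
wrist_force: [-3.1, -1.5, 2.4]
width: 0.18
finger_force: 30.0
```

```bash
python3 -c "
from h import *
s=readout.state();print(s['clock'],injig(s['position']),s['eef_rot'],s['wrist_force'],s['moment'],s['width']*87)"
```

```text
12.975 [ 5.24791754 -1.27416552 48.32086046] [ 3.14117029e+00 -1.29634622e-03  1.63766374e+00] [-3.11969293 -1.51509276  2.39988049] [-0.23669878  0.74289829 -0.00101324] 15.667066381482277
```

apply_moves --moves '[{"x": 0, "y": 0, "z": 0.001, "ax": 0, "ay": 0, "az": 0, "jaw": 0}, {"x": 0, "y": 0, "z": 0.002, "ax": 0, "ay": 0, "az": 0, "jaw": 0}, {"x": 0, "y": 0, "z": 0.003, "ax": 0, "ay": 0, "az": 0, "jaw": 0}, {"x": 0, "y": 0, "z": 0.004, "ax": 0, "ay": 0, "az": 0, "jaw": 0}, {"x": 0, "y": 0, "z": 0.0045, "ax": 0, "ay": 0, "az": 0, "jaw": 0}, {"x": 0, "y": 0, "z": 0.0045, "ax": 0, "ay": 0, "az": 0, "jaw": 0}, {"x": 0, "y": 0, "z": 0.0045, "ax": 0, "ay": 0, "az": 0, "jaw": 0}]'

```text
clock: 13.85
position: [0.5603, 0.1873, 0.0441]
eef_rot: [3.141, -0.001, 1.638]
wrist_force: [-5.6, -1.3, 9.9]
width: 0.182
finger_force: 30.0
```

```bash
python3 -c "
from h import *
s=readout.state();print(s['clock'],injig(s['position']),s['eef_rot'],s['wrist_force'],s['moment'],s['width']*87)"
```

```text
13.85 [ 5.29047814 -1.22275909 44.09261689] [ 3.14112990e+00 -1.43279424e-03  1.63774491e+00] [-5.56994148 -1.3255201   9.86675359] [-0.46561606  1.31966518  0.02663255] 15.861268712686451
```

```bash
python3 - <<'E'
from h import *
import cv2
a=eyes.get_image('side')[:,:,::-1]
cv2.imwrite('pics/f1.png',cv2.resize(a[200:480,130:450],(800,600)[0:1]+(700,) if 0 else (686,600),interpolation=cv2.INTER_CUBIC))
s=readout.state();print(injig(s['position']),s['wrist_force'])
E
```

```text
[ 5.31160883 -1.22342007 44.09018582] [-6.12373712 -1.26021089  9.94304727]
```

View pics/f1.png

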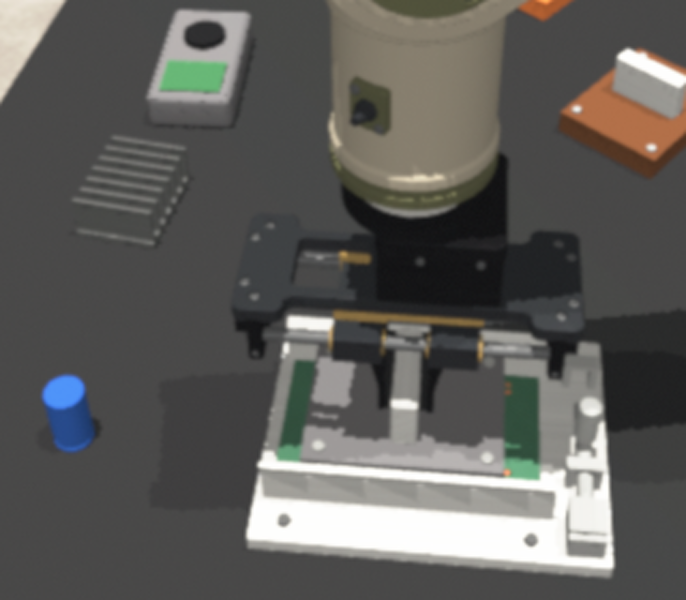

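The cover sits low and level between the fences over the slot. The bolt is in the keeper (crop px ≈(587,490)), and the heat sink, capacitor and meter are where they were. The force and height readings put the board about 5.1–5.5 mm down of 6 mm, so I'm handing it in.

```bash
python3 -c "
from plant import ticket
print(ticket.job_done())"
```

```text
the job is handed in; nothing more can be done
None
```

The job is handed in: the bolt is fully home, and the gripper is still holding the cover down on the locating pin with the board pressed about 5.1–5.5 mm of its 6 mm; the heat sink, capacitor and meter were not touched.

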